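# Load the tabbed core and set the clamp screw to running clearance

## Robot

A 6-joint arm with a two-finger parallel gripper is mounted at the origin on a cart in front of the work surface, level with it; the furniture and walls round the work are solid. World frame = base frame: x ahead of the robot, y to its left, z up, the work surface at z = 0. Lengths are in m, angles in rad, forces in N, time in s.
With the tool pointing down it reaches from about 0.3 to 0.75 m from the base axis. Payload 8.5 kg.
Tool frame: the origin (TCP) lies at the very end of the fingers, on their centre line; the grasp point (between the pads) lies 19 mm behind it; y points along the fingers, z is the direction in which the jaws open and shut, and the axes are right-handed (so a half turn about y gives the same grasp; the last joint's range is limited). The gripper opens to 85 mm and grips with 20 to 120 N. Pads are 22 mm wide; open, the fingers measure 114 mm over their backs; the gripper's body (76 mm by 85 mm) begins 54 mm behind the grasp point. The pads swing forward as they close: fully open they stand 13 mm farther back than shut.
Start: joints at [1.076, 0.381, 1.297, -0, 1.464, -0.215], TCP at [0.152, 0.529, 0.197] pointing down, gripper open.
Joint ranges: [-3.11, 3.11], [-0.89, 2.33], [0.22, 2.48], [-1.42, 4.56], [0.17, 2.85], [-2.88, 2.88]. Speed limits (rad/s): [2.39, 2.39, 3.14, 3.14, 3.14, 3.14].

## Interface

Orientations are given as a 3x3 rotation matrix whose columns are the frame's x, y, z axes.
In Python, from station import bot, readout, vision, finish_job, spotter gives the robot as it stands. Calls block until the motion is done:
- bot.reach(position, orientation): joint-space move of the TCP to a pose.
- bot.servo_line(position, feed=0.15, orientation=None, max_force=None): straight line of the TCP; orientation=None keeps the orientation; feed is the mean speed in m/s. With max_force (N) it stops when the force on the tool has changed by that much, and returns True; else False.
- bot.movej(angles): joint-space move.
- bot.grip(opening): finger opening in m; the grip force is fixed at half the most; returns when the fingers have stopped.
- bot.sleep(seconds).
- bot.solve_ik(position, orientation): joint angles nearest the present ones, or None.
- readout.state(): the state.
- vision.capture(name): name is "scene" or "top" or "wrist"; returns (picture, depth): 420x560x3 uint8, blue, green, red; 420x560 float32, m along the optical axis (not along the pixel's ray), 0 where there is no reading.
- vision.get_calibration(name): a dict with "fx", "fy", "cx", "cy" (pixels), "pose" (4x4, takes a point from camera to world coordinates). Camera axes: x right, y down, z forward; pixel columns grow to the right and rows downward; lengths in m; the calibration is good to about 2 mm. A picture is of the moment at which its call begins: read the wrist's pose just before it. get_calibration takes no time and is no camera call; for the wrist camera it gives the pose at the moment of the call.
A pose or a line that the arm cannot do raises bot.PlanningError and nothing moves.
- finish_job(): hands the job in, once; it reports no verdict.
Trained networks look in the newest picture that a camera, given by its name, has taken for a name from the list of things; names that differ only in an ending like _2 or _b are one class to them, and where a whole thing is asked for, a point or a joint stands for the part that bears it (a point fixed in the world has none). Each returns a list of dicts, best first, with "confidence" (0 to 1); they miss things now and then, are a little off and sometimes report something else, mostly with a low value. They report only what shows in the picture. A call takes as long as a camera call. They do not tell look-alikes from the thing itself.
- spotter.look_for(camera, query): "at" ([x, y, z] in m, in world coordinates, good to about 4 mm: the middle of the surface that is visible of it).
The state is a dict: "time_s": time; "joints": joint angles; "qd": joint speeds; "joint_efforts": joint torques, N m; "tool_pos": TCP position; "orientation": TCP orientation; "wrist_force": force on the tool from outside, world axes, zero at the start; "wrist_torque": the same for the moment, N m; "gripper_width": finger opening in m.
Only numpy, scipy, OpenCV 4.12 (cv2) and the standard library are available. Lean on these libraries where they do the work, as an engineer would, in place of code of your own. Each camera call takes 0.05 s, during which the arm holds its last target.

## Task

Put the tabbed aluminium core into the nest of the clamping fixture, upright, with its tab in the slot of the stop, and let go of it. Then turn the spade-headed clamp screw clockwise until it seats, back it off a quarter turn, and finish while still gripping the screw head so that it stays there. Leave the oilstone, the paste jar and the stone stick where they are.

Things in the scene. Friction and masses are not known exactly. Their poses are not given: they have to be found in the camera images.
- core: Tabbed core: plain aluminium block standing upright on the bench, 0.2 kg. Body 44 (x) x 28 (y) x 56 (z) mm, origin at the centre of the body's underside, z up. A tab 12 mm wide and 16 mm high sticks out 12 mm from the +x face at the bottom. Yaw within 2.2 rad of tab pointing away from the robot. Grasp across y (28 mm), near the top.
- core_tab (a point): The outer end of the core's tab: 34 mm along +x from the core's origin, 8 mm above its underside.
- fixture: Clamping fixture fixed to the bench: dark steel plate 190 (x) x 100 (y) x 12 mm, origin at the centre of its underside, x away from the robot within 0.4 rad. Along x: clamp screw at -45 mm (housing and collar up to 48 mm above the bench), sliding jaw, nest at +45 mm, slotted stop. Nest rails, stop and jaw rise 16 mm above the plate, the upper 6 mm as 45 degree lead-ins.
- nest (a point): Nest floor, 12 mm above the bench: the core's origin when it rests against the stop, core's x along this point's x, tab in the 18 mm slot of the stop. Rails 32 mm apart (2 mm clearance each side of the core); stop face 22 mm ahead. Behind the core the open jaw leaves 2.5 to 5 mm of play, so the core goes in best about 1.5 mm short of this point in x; the jaw then pushes it home.
- screw_head (a point): Grip point of the clamp screw, on its vertical axis, 84 mm above the bench. The head is an upright blade 44 mm long (this point's x), 10 mm thick (y), from 65 to 99 mm above the bench; grip across the thickness. It turns with the screw; a black dot on top marks its -x end. At joint value 0 the blade lies along the fixture's x axis.
- clamp_screw (a joint): Clamp screw angle in rad, growing clockwise seen from above (tightening). Starts from 0 to 1.2; hard stop, seated, at 2.6. Clockwise drives the jaw 2 mm per rad towards the core and closes it on the core just as the screw seats. The screw does not rise or sink and stays where it is left (friction 0.05 N m). A quarter turn is 1.57 rad.
- divider_edge (a point): Top of the near edge of the upright divider sheet on the right: from here a solid wall, 24 mm thick and 0.36 to 0.43 m high above the bench, runs straight away along +x to the wall. The work lies on its left (+y) side; an arm that starts on its right must come round in front of this edge.
- oilstone: Bystander: grey oilstone block 72 x 30 x 22 mm lying on the bench, origin at the centre of its underside.
- paste_pot: Bystander: small paste jar with black lid, 55 mm diameter, 46 mm high, origin at the centre of its underside.
- stone_stick: Bystander: grey stone stick 14 x 120 x 11 mm (long along y) lying on the bench, origin at the centre of its underside.
Mind the look-alikes: they are no part of the job. What is shaped like the core but black or orange is not meant.

How it is judged:
On the way, in this order (a step that is already met when the one before it is completed fails the run):
1. the core stands in the nest, tab in the slot, and has been let go (z of core in the frame of nest between -0.003 and 0.003 m and y of core in the frame of nest between -0.004 and 0.004 m and x of core in the frame of nest between -0.0075 and 0.003 m and angle between the x axis of core and the x axis of nest, either way round below 0.15 rad and angle between core's own z axis and vertical below 0.06 rad and x of core_tab in the frame of nest above 0.02 m and contact force between core and the fingers below 0.1 N), for 0.2 s.
2. the clamp screw is seated, with the core in the nest (z of core in the frame of nest between -0.003 and 0.003 m and y of core in the frame of nest between -0.004 and 0.004 m and x of core in the frame of nest between -0.0075 and 0.003 m and angle between the x axis of core and the x axis of nest, either way round below 0.15 rad and angle between core's own z axis and vertical below 0.06 rad and x of core_tab in the frame of nest above 0.02 m and value of joint clamp_screw above 2.53 rad), for 0.2 s.
At the end, for the whole second after the job is handed in: The core stands upright in the nest, tab in the slot and let go; the clamp screw, once seated, is backed off a quarter turn (1.57 rad, give or take 0.23: joint at 0.80 to 1.26) and still, its head gripped by the fingers (over 2 N); bystanders within 30 mm of their starts (all of step 1 and value of joint clamp_screw between 0.799 and 1.259 rad and velocity of joint clamp_screw between -0.05 and 0.05 rad/s and contact force between the fingers and fixture above 2 N and distance between the grasp point and screw_head below 0.03 m and contact force between core and the arm below 0.1 N and distance of each of oilstone, paste_pot, stone_stick from where it was at the start of the episode below 0.03 m); the arm keeps its last pose, push and grip.
It fails at once if a bystander (oilstone, paste jar, stone stick) is moved by more than 30 mm (distance of any of oilstone, paste_pot, stone_stick from where it was at the start of the episode above 0.03 m).
It also fails if it takes over 72 s, if anything falls off the work surface, if the arm or the gripper's body presses on something with over 40 N, if the wrist force passes 120 N, or if a joint passes its speed limit or range.

## Working session

There is one attempt and no reset: what is moved stays moved. The work goes in short steps, each a Python script; the robot and the scene stay as the last script left them, time stands still between calls to the robot, and variables do not carry over. Pictures are saved under pics/ and viewed, and the job is handed in when it is done.

```bash
ls; mkdir -p pics
cat > h.py <<'E'
import numpy as np, cv2
from station import bot, readout, vision, finish_job, spotter
def snap(cam,name):
    p,d=vision.capture(cam); cv2.imwrite(f'pics/{name}.png',p); return p,d,vision.get_calibration(cam)
def pts(d,c):
    v,u=np.mgrid[0:d.shape[0],0:d.shape[1]]
    P=np.stack([(u-c['cx'])/c['fx']*d,(v-c['cy'])/c['fy']*d,d],-1)
    T=np.array(c['pose']); return P@T[:3,:3].T+T[:3,3]
E
python3 - <<'E'
from h import *
for cam in('scene','top','wrist'):
    p,d,c=snap(cam,cam+'0'); np.savez(f'{cam}0.npz',p=p,d=d,pose=c['pose'],k=[c['fx'],c['fy'],c['cx'],c['cy']])
    print(cam,np.round(c['pose'],3).tolist(),c['fx'])
    for q in ['core','fixture','screw_head','divider_edge','oilstone','paste_pot','stone_stick','core_tab']:
        print(q,[(np.round(r['at'],3).tolist(),round(r['confidence'],2)) for r in spotter.look_for(cam,q)])
print(readout.state())
E
```

```text
pics
scene [[-0.906, -0.308, 0.289, 0.044], [-0.422, 0.677, -0.603, 0.922], [-0.01, -0.668, -0.744, 1.419], [0.0, 0.0, 0.0, 1.0]] 474.95264533834876
core [([0.486, -0.004, 0.046], 0.68), ([0.36, -0.202, 0.044], 0.59), ([0.377, -0.077, 0.043], 0.47), ([0.47, -0.092, 0.041], 0.46)]
fixture [([0.559, 0.218, 0.009], 0.92)]
screw_head [([0.518, 0.202, 0.09], 0.63)]Traceback (most recent call last):
  File "<stdin>", line 6, in <module>
ValueError: it knows: clamp_screw, core, core_tab, fixture, nest, oilstone, paste_pot, screw_head, stone_stick
```

Run:
```python
from h import *
for cam in('scene','top','wrist'):
    p,d,c=snap(cam,cam+'0'); np.savez(f'{cam}0.npz',p=p,d=d,pose=c['pose'],k=[c['fx'],c['fy'],c['cx'],c['cy']])
    print(cam,np.round(c['pose'],3).tolist(),c['fx'])
    for q in ['core','fixture','screw_head','nest','clamp_screw','oilstone','paste_pot','stone_stick','core_tab']:
        print(q,[(np.round(r['at'],3).tolist(),round(r['confidence'],2)) for r in spotter.look_for(cam,q)])
print(readout.state())
```

```text
scene [[-0.906, -0.308, 0.289, 0.044], [-0.422, 0.677, -0.603, 0.922], [-0.01, -0.668, -0.744, 1.419], [0.0, 0.0, 0.0, 1.0]] 474.95264533834876
core [([0.36, -0.204, 0.042], 0.71), ([0.484, -0.003, 0.048], 0.62), ([0.375, -0.081, 0.043], 0.57), ([0.473, -0.092, 0.042], 0.53)]
fixture [([0.554, 0.214, 0.009], 0.61)]
screw_head [([0.351, 0.272, 0.012], 0.36)]
nest [([0.557, 0.212, 0.013], 0.83)]
clamp_screw [([0.524, 0.196, 0.09], 0.43)]
oilstone [([0.462, -0.228, 0.023], 0.52)]
paste_pot [([0.636, 0.384, 0.046], 0.83)]
stone_stick [([0.352, 0.267, 0.012], 0.67)]
core_tab [([0.38, -0.077, 0.04], 0.75), ([0.358, -0.199, 0.04], 0.69), ([0.474, -0.095, 0.045], 0.68)]
top [[-0.008, -0.996, 0.087, 0.375], [-1.0, 0.009, 0.001, -0.03], [-0.002, -0.087, -0.996, 1.849], [0.0, 0.0, 0.0, 1.0]] 455.5768709429056
core [([0.378, -0.087, 0.056], 0.51), ([0.485, -0.013, 0.062], 0.44)]
fixture [([0.562, 0.202, 0.013], 0.75)]
screw_head [([0.517, 0.19, 0.098], 0.39)]
nest [([0.564, 0.204, 0.013], 0.93)]
clamp_screw [([0.523, 0.194, 0.094], 0.6)]
oilstone [([0.468, -0.235, 0.02], 0.56)]
paste_pot [([0.46
[... 580 characters left out ...]
05,
        1.46357657e+00, -2.15295659e-01]), 'qd': array([ 0.000197  , -0.00092966,  0.00061946, -0.00110561, -0.000524  ,
       -0.0006998 ]), 'joint_efforts': array([-3.78285870e-05, -4.48326051e+01, -2.31463820e+01, -1.60954396e-04,
        5.39501907e-04, -2.08166199e-05]), 'tool_pos': array([0.15187911, 0.5286129 , 0.19652353]), 'orientation': array([[ 9.61109675e-01, -1.92644760e-05,  2.76166965e-01],
       [-2.76166964e-01,  3.86501622e-05,  9.61109674e-01],
       [-2.91891722e-05, -9.99999999e-01,  3.18268330e-05]]), 'wrist_force': array([-0.90962557, -0.30108507, -0.13706618]), 'wrist_torque': array([-0.03116283, -0.00077095,  0.02200269]), 'gripper_width': 0.08554285462276599}
```

View pics/scene0.png

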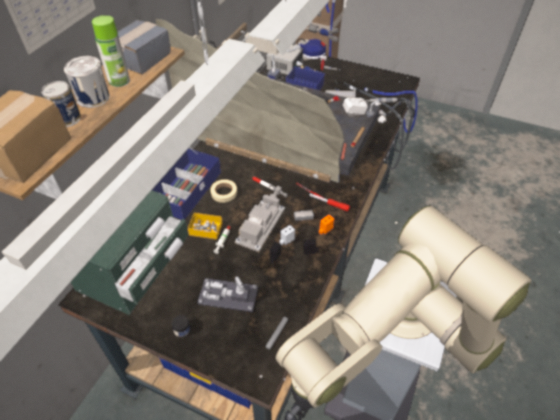

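View pics/top0.png

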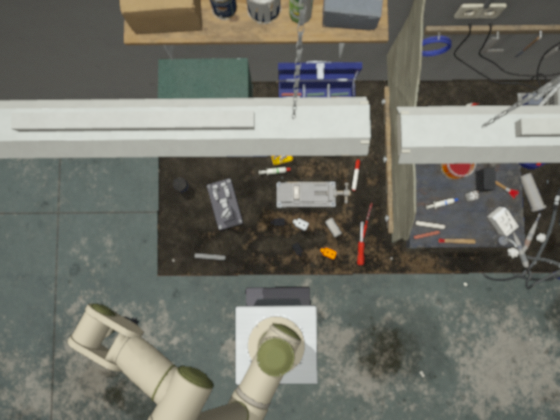

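View pics/wrist0.png

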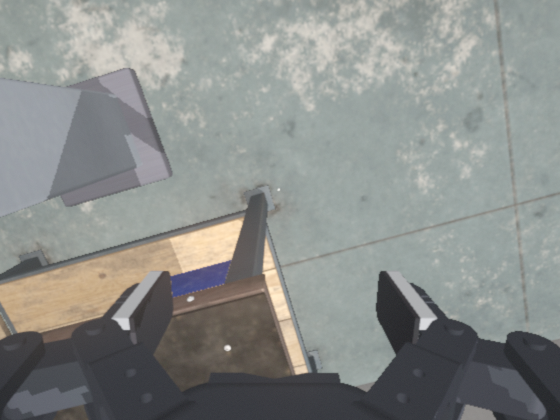

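Run:
```python
from h import *
def proj(n,P):
    z=np.load(n);T=z['pose'];q=T[:3,:3].T@(np.array(P)-T[:3,3]);k=z['k'];return np.round([q[0]/q[2]*k[0]+k[2],q[1]/q[2]*k[1]+k[3]]).tolist()
for P in [(.36,-.204,.042),(.484,-.003,.048),(.375,-.081,.043),(.473,-.092,.042),(.462,-.23,.022)]: print(P,proj('scene0.npz',P),proj('top0.npz',P))
s=cv2.imread('pics/scene0.png');t=cv2.imread('pics/top0.png')
cv2.imwrite('pics/cs.png',cv2.resize(s[160:330,170:370],None,fx=4,fy=4,interpolation=2)[:600])
cv2.imwrite('pics/ct.png',cv2.resize(t[140:280,190:390],None,fx=4,fy=4,interpolation=2))
z=np.load('top0.npz');c=dict(zip(['fx','fy','cx','cy'],z['k']));c['pose']=z['pose'];W=pts(z['d'],c)
for uv in [(240,125),(240,150),(80,125),(430,140),(320,195),(404,100),(404,220),(280,280),(392,170)]: print(uv,np.round(W[uv[1],uv[0]],3))
```

```text
(0.36, -0.204, 0.042) [326.0, 224.0] [326.0, 253.0]
(0.484, -0.003, 0.048) [274.0, 251.0] [275.0, 222.0]
(0.375, -0.081, 0.043) [311.0, 246.0] [295.0, 249.0]
(0.473, -0.092, 0.042) [287.0, 235.0] [298.0, 225.0]
(0.462, -0.23, 0.022) [304.0, 214.0] [332.0, 227.0]
(240, 125) [0.69  0.074 0.718]
(240, 150) [0.641 0.081 0.651]
(80, 125) [0.693 0.479 0.72 ]
(430, 140) [ 0.663 -0.427  0.652]
(320, 195) [ 0.594 -0.184  0.013]
(404, 100) [ 0.894 -0.461  0.29 ]
(404, 220) [ 0.476 -0.464  0.228]
(280, 280) [ 0.201 -0.015 -0.795]
(392, 170) [ 0.689 -0.472  0.044]
```

View pics/cs.png

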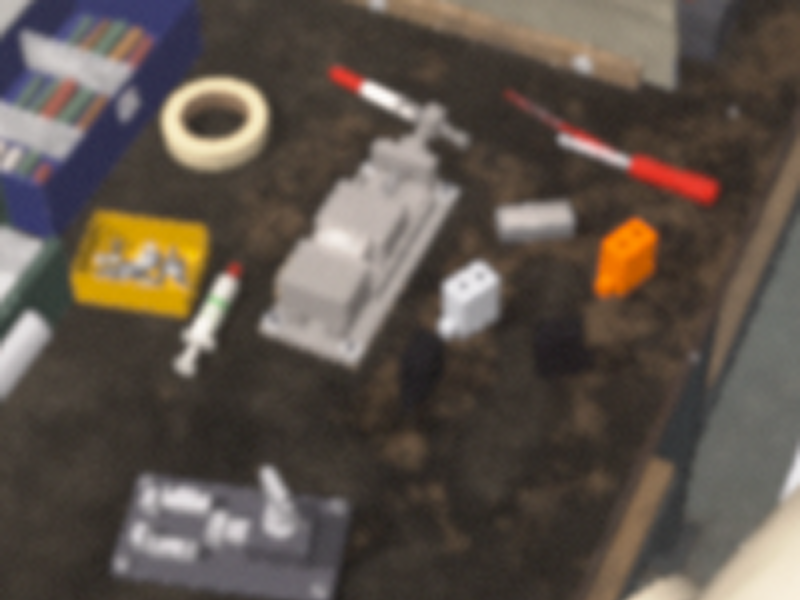

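View pics/ct.png

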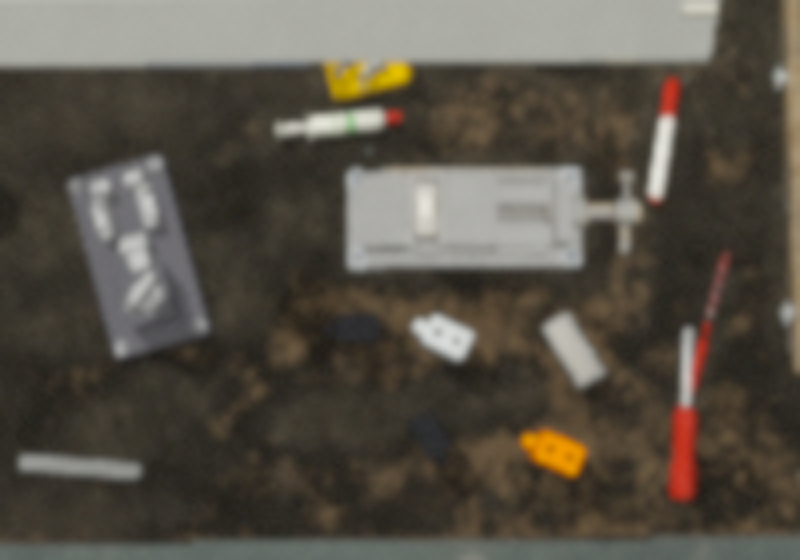

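```bash
cat >> h.py <<'E'
def R(yaw):
    c,s=np.cos(yaw),np.sin(yaw)
    return np.array([[c,0,-s],[s,0,c],[0,-1,0]],float)
E
python3 - <<'E'
from h import *
for P,y in [((.47,.19,.3),.28),((.43,-.1,.25),1.25),((.473,-.092,.04),1.25),((.473,-.092,.04),1.25-np.pi),((.6,.21,.1),.28),((.6,.21,.1),.28-np.pi),((.52,.195,.066),.28),((.52,.195,.066),-.3),((.52,.195,.066),-2.3),((.52,.195,.066),.28+np.pi)]:
    q=bot.solve_ik(P,R(y)); print(P,round(y,2),None if q is None else np.round(q,2))
bot.servo_line([.152,.529,.3])
bot.reach([.47,.19,.32],R(.28))
p,d,c=snap('wrist','w1'); np.savez('w1.npz',p=p,d=d,pose=c['pose'],k=[c['fx'],c['fy'],c['cx'],c['cy']])
for q in ['fixture','screw_head','nest','clamp_screw']:
    print(q,[(np.round(r['at'],3).tolist(),round(r['confidence'],2)) for r in spotter.look_for('wrist',q)])
print(readout.state()['tool_pos'],readout.state()['joints'],readout.state()['time_s'])
E
```

```text
(0.47, 0.19, 0.3) 0.28 [ 0.15  0.25  1.2  -0.    1.7  -1.7 ]
(0.43, -0.1, 0.25) 1.25 None
(0.473, -0.092, 0.04) 1.25 None
(0.473, -0.092, 0.04) -1.89 [-0.44  0.45  1.71 -0.    0.98 -0.12]
(0.6, 0.21, 0.1) 0.28 [ 0.15  0.61  1.19 -0.    1.34 -1.7 ]
(0.6, 0.21, 0.1) -2.86 [ 0.15  0.61  1.19 -0.    1.34  1.44]
(0.52, 0.195, 0.066) 0.28 [ 0.15  0.52  1.48 -0.    1.15 -1.71]
(0.52, 0.195, 0.066) -0.3 [ 0.15  0.52  1.48 -0.    1.15 -1.13]
(0.52, 0.195, 0.066) -2.3 [0.15 0.52 1.48 0.   1.15 0.87]
(0.52, 0.195, 0.066) 3.42 [0.15 0.52 1.48 0.   1.15 1.44]
fixture [([0.553, 0.204, 0.012], 0.93), ([0.353, 0.266, 0.011], 0.25)]
screw_head [([0.516, 0.194, 0.1], 0.87), ([0.477, -0.092, 0.054], 0.21)]
nest [([0.557, 0.202, 0.008], 0.95)]
clamp_screw [([0.516, 0.194, 0.099], 0.83)]
[0.46981903 0.19044306 0.31996769] [ 1.51190845e-01  2.43787544e-01  1.14843449e+00  2.96659190e-05
  1.74943576e+00 -1.70036733e+00] 4.4917
```

View pics/w1.png

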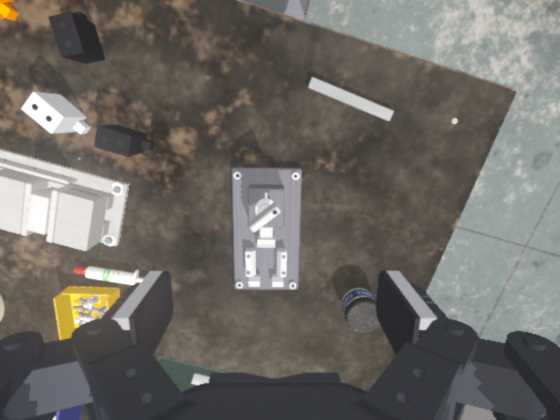

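Run:
```python
from h import *
bot.servo_line([.497,.198,.2])
bot.sleep(.3)
p,d,c=snap('wrist','w2'); np.savez('w2.npz',p=p,d=d,pose=c['pose'],k=[c['fx'],c['fy'],c['cx'],c['cy']])
W=pts(d,c)
print(readout.state()['time_s'],readout.state()['wrist_force'])
for nm in('w1','w2'):
    z=np.load(nm+'.npz');c=dict(zip(['fx','fy','cx','cy'],z['k']));c['pose']=z['pose'];W=pts(z['d'],c)
    x,y,h=W[...,0],W[...,1],W[...,2]
    near=(np.hypot(x-.555,y-.205)<.12)&(z['d']>0)
    print(nm,'bench z',np.median(h[(np.hypot(x-.555,y-.205)<.2)&(abs(h)<.009)]), 'plate z',np.median(h[near&(abs(h-.012)<.004)]))
    m=(near&(h>.007)&(h<.11)).astype(np.uint8)
    n,l,s,_=cv2.connectedComponentsWithStats(m); i=1+np.argmax(s[1:,4]); print(s[i])
    Q=np.stack([x,y],-1)[l==i].astype(np.float32); r=cv2.minAreaRect(Q); print(r, 'lowonly',cv2.minAreaRect(np.stack([x,y],-1)[(l==i)&(h<.016)].astype(np.float32)))
    b=(h>.09)&(h<.105)&near; B=np.stack([x,y],-1)[b]; print('blade',b.sum(),B.mean(0),np.median(h[b]),cv2.minAreaRect(B.astype(np.float32)))
cv2.imwrite('pics/w2c.png',cv2.resize(p[80:310,160:400],None,fx=2.5,fy=2.5,interpolation=2))
```

```text
5.8167 [-0.63530814  0.66811531  0.25936383]
w1 bench z 0.0005165326213956711 plate z 0.012462688676888961
[ 232  168   70  122 8144]
((0.5647329092025757, 0.20622490346431732), (0.1899038851261139, 0.10011991858482361), 15.518832206726074) lowonly ((0.5647329092025757, 0.20622490346431732), (0.1899038851261139, 0.10011991858482361), 15.518832206726074)
blade 319 [0.52018045 0.1939191 ] 0.09875657548610117 ((0.5215381979942322, 0.19415169954299927), (0.01034710556268692, 0.043970152735710144), 54.547523498535156)
w2 bench z 0.00032694828433774137 plate z 0.012247940271199104
[  218   157    94   159 13966]
((0.5647633075714111, 0.20591767132282257), (0.18992863595485687, 0.10004232823848724), 15.478201866149902) lowonly ((0.5647633075714111, 0.20591767132282257), (0.18992863595485687, 0.10004232823848724), 15.478201866149902)
blade 633 [0.52010887 0.19362552] 0.09862213668286368 ((0.521638810634613, 0.19367478787899017), (0.010424947366118431, 0.04423520341515541), 55.4509162902832)
```

View pics/w2c.png

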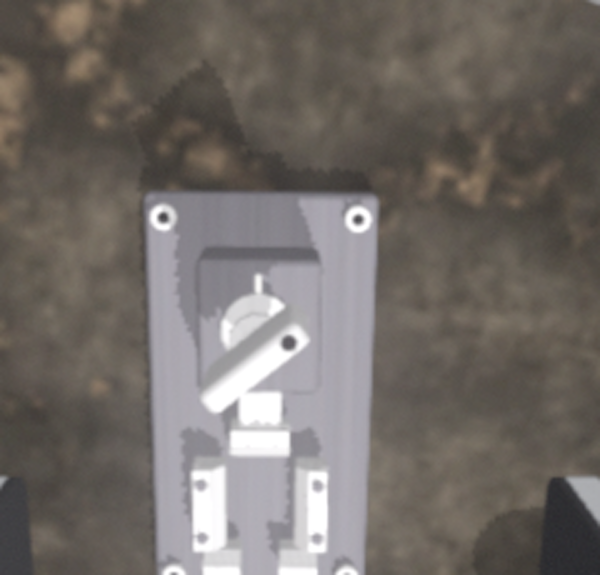

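Run:
```python
from h import *
f=.2703
bot.servo_line([.497,.198,.25])
bot.reach([.63,.224,.22],R(f-np.pi)); bot.sleep(.3)
p,d,c=snap('wrist','w3'); W=pts(d,c)
x,y,h=W[...,0],W[...,1],W[...,2]
near=(np.hypot(x-.5647,y-.206)<.12)&(d>0)
m=(near&(h>.007)&(h<.11)).astype(np.uint8)
n,l,s,_=cv2.connectedComponentsWithStats(m); i=1+np.argmax(s[1:,4]); print(s[i])
print(cv2.minAreaRect(np.stack([x,y],-1)[l==i].astype(np.float32)))
b=(h>.09)&(h<.105)&near; B=np.stack([x,y],-1)[b]; print('blade',b.sum(),B.mean(0),np.median(h[b]),cv2.minAreaRect(B.astype(np.float32)))
# to core
bot.servo_line([.63,.224,.26])
a=1.25-np.pi
bot.reach(np.array([.473,-.092,.2])-.06*np.array([np.cos(a),np.sin(a),0]),R(a)); bot.sleep(.3)
p,d,c=snap('wrist','w4'); np.savez('w4.npz',p=p,d=d,pose=c['pose'],k=[c['fx'],c['fy'],c['cx'],c['cy']])
for q in ['core','core_tab']:
    print(q,[(np.round(r['at'],3).tolist(),round(r['confidence'],2)) for r in spotter.look_for('wrist',q)])
print(readout.state()['time_s'],readout.state()['joints'])
W=pts(d,c); x,y,h=W[...,0],W[...,1],W[...,2]
near=(np.hypot(x-.473,y+.092)<.045)&(d>0)
t=near&(h>.051)&(h<.062);B=np.stack([x,y],-1)[t].astype(np.float32); print('top',t.sum(),np.median(h[t]),cv2.minAreaRect(B),B.mean(0))
t2=near&(h>.012)&(h<.02);B=np.stack([x,y],-1)[t2]; print('tab',t2.sum(),B.mean(0))
```

```text
[  231   158    89   168 12922]
((0.5653159618377686, 0.20511755347251892), (0.18844477832317352, 0.10022306442260742), 15.52850341796875)
blade 520 [0.52400345 0.1935    ] 0.09860528415337058 ((0.5222672820091248, 0.19309338927268982), (0.010016262531280518, 0.04328591004014015), 55.45745086669922)
core [([0.39, -0.081, 0.056], 0.93), ([0.371, -0.195, 0.041], 0.84), ([0.48, -0.09, 0.058], 0.69), ([0.484, -0.012, 0.056], 0.62)]
core_tab [([0.489, -0.013, 0.062], 0.92), ([0.478, -0.096, 0.051], 0.81), ([0.373, -0.197, 0.038], 0.72), ([0.392, -0.081, 0.058], 0.69)]
11.4917 [-3.11512984e-01  2.78327288e-01  1.44245092e+00  2.01673156e-05
  1.42084997e+00  9.19126890e-03]
top 1155 0.0564137578122052 ((0.4781702160835266, -0.10393823683261871), (0.04466152936220169, 0.02799573540687561), 62.950172424316406) [ 0.47851637 -0.10285512]
tab 182 [ 0.48838618 -0.08162164]
```

```bash
python3 -c "
import cv2
a=cv2.imread('pics/w4.png');b=cv2.imread('pics/w3.png')
cv2.imwrite('pics/w34.png',cv2.hconcat([cv2.resize(a,(400,300)),cv2.resize(b,(400,300))]))"
```

```text
(no output)
```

View pics/w34.png

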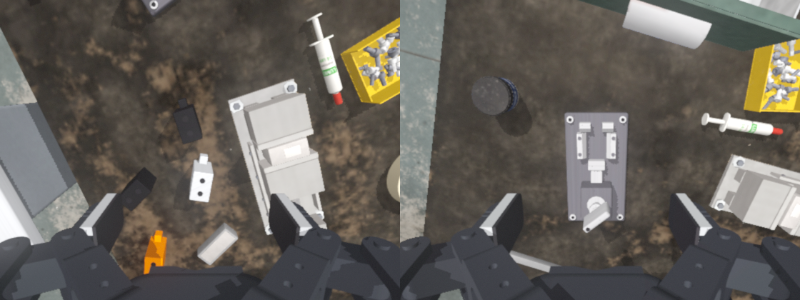

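View pics/w4.png

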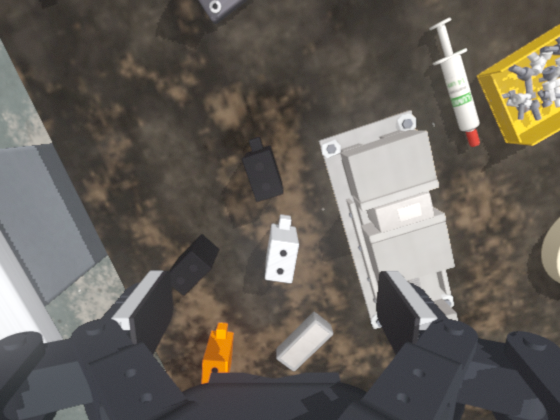

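Run:
```python
from h import *
z=np.load('w4.npz');c=dict(zip(['fx','fy','cx','cy'],z['k']));c['pose']=z['pose'];W=pts(z['d'],c)
yaw=np.deg2rad(62.95); o=np.array([.4782,-.1039]); e=np.array([np.cos(yaw),np.sin(yaw)]); n=np.array([-e[1],e[0]])
D=W[...,:2]-o; u=D@e; v=D@n; h=W[...,2]; m=(abs(u)<.05)&(abs(v)>.02)&(abs(v)<.12)&(h>.015)&(z['d']>0)
for lo in np.arange(-.12,.12,.01):
    k=m&(v>lo)&(v<lo+.01)
    if k.sum(): print(round(lo,2),k.sum(),round(float(h[k].max()),3))
a=yaw-np.pi
bot.grip(.055)
P=[*o,.1]
bot.reach(P,R(a))
print(bot.servo_line([*o,.028],feed=.08,max_force=15))
bot.grip(0.0)
s=readout.state();print(s['gripper_width'],s['wrist_force'],s['tool_pos'],s['time_s'])
bot.servo_line([*o,.15]); 
s=readout.state();print(s['gripper_width'],s['wrist_force'],s['tool_pos'],s['time_s'])
p,d,c=snap('wrist','w5'); snap('scene','s5')
```

```text
-0.12 448 0.074
-0.11 507 0.074
-0.1 593 0.074
-0.09 605 0.074
-0.08 271 0.073
-0.07 13 0.036
0.06 22 0.301
0.07 343 0.303
0.08 495 0.304
0.09 445 0.302
0.1 261 0.059
0.11 30 0.056
False
-0.00021209112944746246 [-0.55981538 -0.46489548 -0.06643637] [ 0.47819341 -0.10390143  0.02802613] 14.075
0.0005760570014367673 [-0.41974299 -0.50985356 -0.6770656 ] [ 0.47775446 -0.10369655  0.14921405] 15.0417
```

View pics/w5.png

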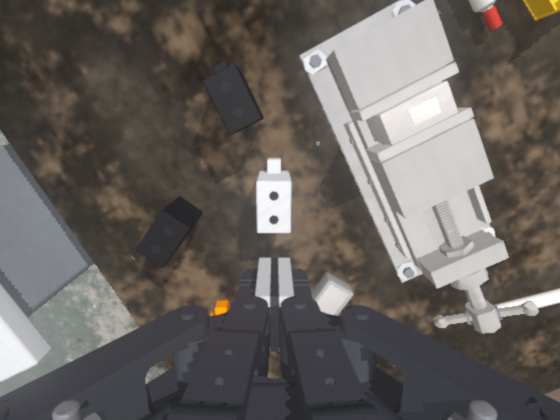

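Run:
```python
from h import *
p,d=vision.capture('wrist');c=vision.get_calibration('wrist');W=pts(d,c)
x,y,h=W[...,0],W[...,1],W[...,2]
print('px',W[200,273],W[230,273],W[163,273],'fingers',W[270,262],W[290,285], d[270,262],d[200,273])
near=(np.hypot(x-.478,y+.104)<.06)&(d>0)
t=near&(h>.051)&(h<.062);B=np.stack([x,y],-1)[t].astype(np.float32); print('top',t.sum(),np.median(h[t]),cv2.minAreaRect(B),B.mean(0))
T=np.array(c['pose']); print(T.round(3).tolist(), readout.state()['tool_pos'])
```

```text
px [ 0.48032103 -0.09847244  0.0556685 ] [ 0.46879196 -0.12100784  0.05632212] [ 0.49142896 -0.07633391  0.01617425] fingers [ 0.47979982 -0.09148341  0.20114477] [ 0.48729828 -0.09595941  0.21653227] 0.13706346 0.27860698
top 1816 0.05648836116634609 ((0.478445827960968, -0.10390910506248474), (0.0433734655380249, 0.027772128582000732), 62.16645431518555) [ 0.47866455 -0.10312731]
[[0.891, -0.437, -0.126, 0.511], [-0.455, -0.857, -0.243, -0.042], [-0.002, 0.274, -0.962, 0.327], [0.0, 0.0, 0.0, 1.0]] [ 0.47786118 -0.10375665  0.14918694]
```

Run:
```python
from h import *
p,d=vision.capture('wrist');c=vision.get_calibration('wrist');W=pts(d,c)
for v in range(245,420,12): print(v,[(np.round(W[v,u],3).tolist()) for u in (262,285)])
s=readout.state();print(s['gripper_width'],s['time_s'])
P,D,C=snap('scene','s6'); cv2.imwrite('pics/s6c.png',cv2.resize(P[150:300,200:400],None,fx=4,fy=4,interpolation=2))
```

```text
245 [[0.443, -0.146, 0.001], [0.464, -0.157, 0.002]]
257 [[0.437, -0.158, 0.001], [0.458, -0.169, 0.0]]
269 [[0.48, -0.092, 0.199], [0.488, -0.096, 0.2]]
281 [[0.48, -0.092, 0.21], [0.488, -0.095, 0.211]]
293 [[0.481, -0.092, 0.22], [0.488, -0.095, 0.221]]
305 [[0.482, -0.09, 0.231], [0.488, -0.095, 0.229]]
317 [[0.481, -0.091, 0.236], [0.487, -0.095, 0.235]]
329 [[0.482, -0.091, 0.243], [0.487, -0.095, 0.241]]
341 [[0.481, -0.093, 0.246], [0.483, -0.104, 0.233]]
353 [[0.475, -0.104, 0.234], [0.481, -0.107, 0.234]]
365 [[0.472, -0.109, 0.233], [0.479, -0.112, 0.234]]
377 [[0.481, -0.094, 0.259], [0.486, -0.096, 0.259]]
389 [[0.482, -0.092, 0.264], [0.486, -0.096, 0.263]]
401 [[0.482, -0.093, 0.267], [0.487, -0.094, 0.267]]
413 [[0.482, -0.093, 0.27], [0.486, -0.094, 0.27]]
-8.305099443735166e-05 15.2417
```

View pics/s6c.png

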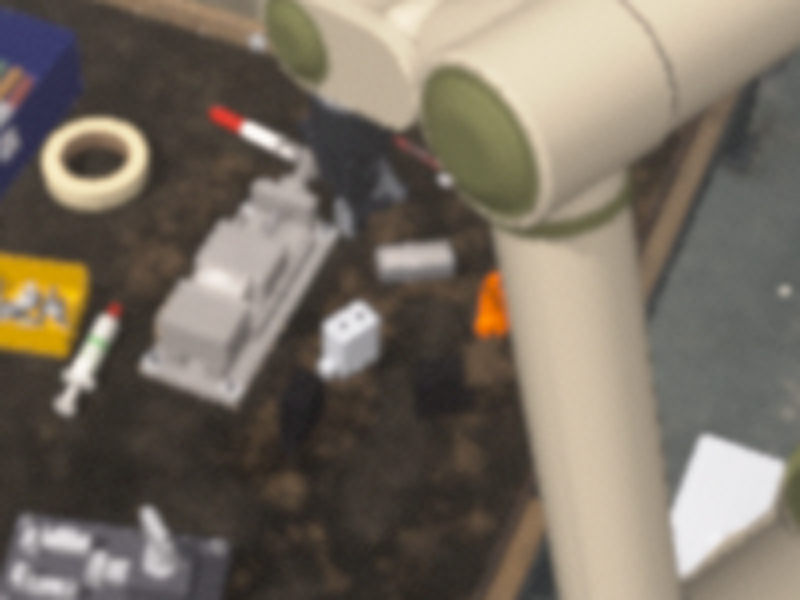

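Run:
```python
from h import *
P,D=vision.capture('scene');C=vision.get_calibration('scene');W=pts(D,C)
s=readout.state();print(s['tool_pos'])
t=s['tool_pos']
m=(np.hypot(W[...,0]-t[0],W[...,1]-t[1])<.035)&(W[...,2]>.08)
v,u=np.nonzero(m)
o=np.argsort(W[m][:,2])[:25]
for i in o[::3]: print(u[i],v[i],W[v[i],u[i]].round(3))
T=np.array(C['pose'])
for P3 in (t,t+[0,0,.045]):
    q=T[:3,:3].T@(P3-T[:3,3]);print('proj',q[0]/q[2]*C['fx']+C['cx'],q[1]/q[2]*C['fy']+C['cy'])
for n in('w2','w4','w1'):
    z=np.load(n+'.npz');c=dict(zip(['fx','fy','cx','cy'],z['k']));c['pose']=z['pose'];W=pts(z['d'],c)
    m=(z['d']<.25)&(z['d']>0); print(n,np.sort(W[m][:,2])[:3000:300].round(3))
```

```text
[ 0.47805432 -0.10384831  0.14957052]
284 206 [ 0.49  -0.099  0.187]
286 208 [ 0.479 -0.091  0.19 ]
284 205 [ 0.49  -0.099  0.193]
287 206 [ 0.478 -0.096  0.196]
290 206 [ 0.467 -0.098  0.199]
288 206 [ 0.472 -0.093  0.202]
287 205 [ 0.477 -0.095  0.203]
290 204 [ 0.469 -0.102  0.204]
287 204 [ 0.478 -0.096  0.206]
proj 287.5769777877541 213.3046316287696
proj 287.75046669337615 204.78658541954067
w2 [0.247 0.253 0.255 0.257 0.259 0.261 0.263 0.265 0.266 0.268]
w4 [0.248 0.252 0.255 0.257 0.259 0.261 0.263 0.264 0.266 0.268]
w1 [0.367 0.372 0.375 0.377 0.379 0.381 0.383 0.384 0.386 0.388]
```

Run:
```python
from h import *
yaw=np.deg2rad(62.17); o=np.array([.4784,-.1039]); a=yaw-np.pi
q=bot.solve_ik([*o,-.01],R(a)); print(q)
bot.grip(.055)
bot.servo_line([*o,.11],orientation=R(a))
p,d,c=snap('wrist','w6'); W=pts(d,c); m=(d<.25)&(d>0); z=np.sort(W[m][:,2]);print('tips rel TCP',z[:400:50]-readout.state()['tool_pos'][2])
print(bot.servo_line([*o,-.010],feed=.08,max_force=12))
bot.grip(0.0)
s=readout.state();print(s['gripper_width'],s['wrist_force'],s['tool_pos'],s['time_s'])
```

```text
[-4.56242438e-01  5.43194726e-01  1.74171849e+00 -4.44089210e-16
  8.56679441e-01  2.94826930e-02]
tips rel TCP [-0.1025541  -0.10161659 -0.1011664  -0.10096304 -0.10079165 -0.1006209
 -0.10048016 -0.10032255]
False
0.027105893611370665 [-1.41916356  0.78114106  6.2011592 ] [ 0.47842857 -0.1038893  -0.00968073] 18.3833
```

View pics/w6.png

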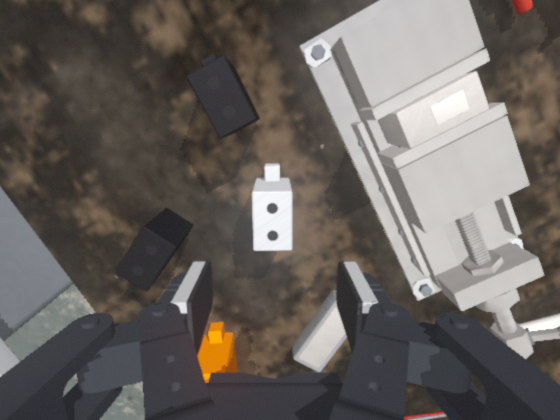

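Run:
```python
from h import *
o=np.array([.4784,-.1039])
bot.servo_line([*o,.16]); bot.sleep(.2)
s=readout.state();print(s['gripper_width'],s['wrist_force'],s['tool_pos'],s['time_s'])
p,d,c=snap('wrist','w7'); np.savez('w7.npz',p=p,d=d,pose=c['pose'],k=[c['fx'],c['fy'],c['cx'],c['cy']])
P,D,C=snap('scene','s7'); cv2.imwrite('pics/s7c.png',cv2.resize(P[150:300,200:400],None,fx=4,fy=4,interpolation=2))
```

```text
0.027129832686546194 [-0.03722825 -0.28418413 -2.74312029] [ 0.47820302 -0.10382132  0.15946107] 19.8667
```

View pics/w7.png

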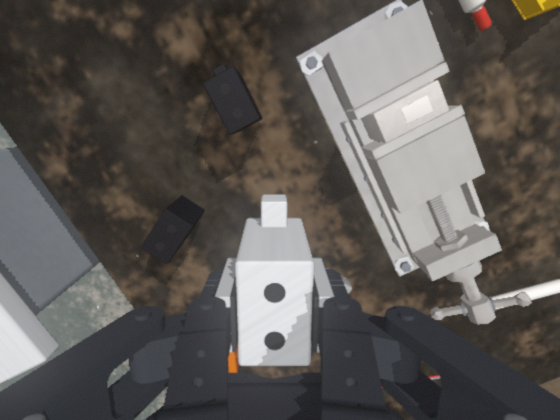

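View pics/s7c.png

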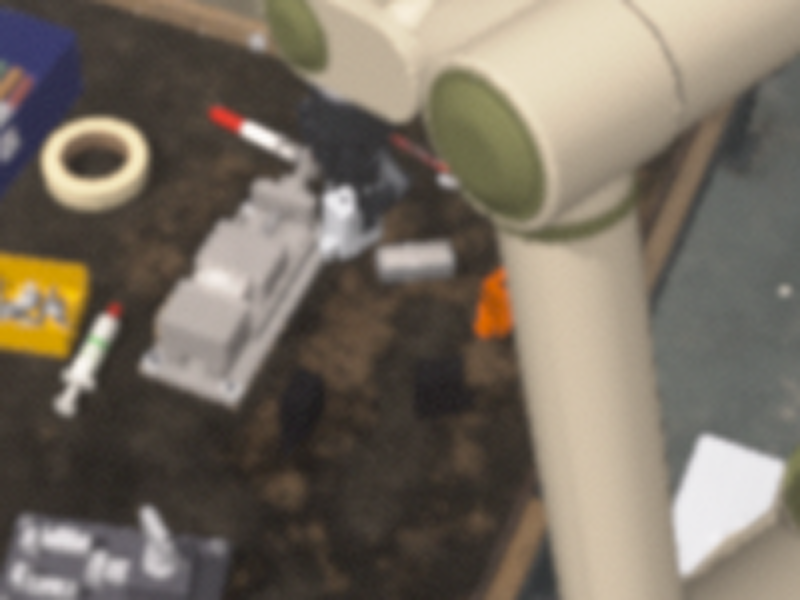

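Run:
```python
from h import *
z=np.load('w7.npz');c=dict(zip(['fx','fy','cx','cy'],z['k']));c['pose']=z['pose'];W=pts(z['d'],c);p=z['p']
for uv in [(275,270),(275,315),(250,320),(300,350),(300,280),(250,240),(300,240)]: print(uv,W[uv[1],uv[0]].round(4))
a=np.deg2rad(62.17)-np.pi; t=np.array([.4782,-.1038,.1595])
L=(W-t)@R(a)
gray=p.min(2)
m=(gray>150)&(z['d']>0)&(z['d']<.25)
n,l,s,_=cv2.connectedComponentsWithStats(m.astype(np.uint8)); i=l[300,255]; q=L[l==i]
top=q[np.abs(q[:,1]-np.median(L[290:350,255,1]))<.004]
A=np.c_[top[:,0],top[:,2],np.ones(len(top))]; k=np.linalg.lstsq(A,top[:,1],rcond=None)[0]; print('plane',k,len(top))
print('x',np.percentile(top[:,0],[.5,1,2,98,99,99.5]),'z',np.percentile(top[:,2],[1,99]))
print(cv2.minAreaRect(top[:,[0,2]].astype(np.float32)))
tab=L[197:215,266:283].reshape(-1,3); print('tab',tab.mean(0), np.percentile(tab[:,2],[5,95]))
```

```text
(275, 270) [ 0.4881 -0.0878  0.2265]
(275, 315) [ 0.4795 -0.1043  0.2253]
(250, 320) [ 0.4703 -0.1018  0.2254]
(300, 350) [ 0.4808 -0.1221  0.2253]
(300, 280) [ 0.494  -0.0957  0.2258]
(250, 240) [ 0.4804 -0.0805  0.2037]
(300, 240) [ 0.4986 -0.0901  0.2038]
plane [-0.01086561  0.00437088 -0.06613532] 7424
x [-0.02186796 -0.02175824 -0.02160822  0.02027667  0.02082158  0.02126618] z [-0.01238012  0.01855854]
((-2.7826055884361267e-05, 0.004136916249990463), (0.044613804668188095, 0.03395386040210724), 0.1550447940826416)
tab [-0.03136565 -0.02480928  0.00090999] [-0.00269553  0.00453645]
```

```bash
cat >> h.py <<'E'
F=np.deg2rad(15.5); FC=np.array([.5650,.2055]); FX=np.array([np.cos(F),np.sin(F)])
def fp(x,z,y=0): return [*(FC+x*FX+y*np.array([-FX[1],FX[0]])),z]
E
python3 - <<'E'
from h import *
bot.reach(fp(.0435,.12),R(F-np.pi)); bot.sleep(.2)
print(readout.state()['wrist_force'])
print(bot.servo_line(fp(.0435,.035),feed=.15,max_force=15)); bot.sleep(.1)
snap('wrist','w8')
print(bot.servo_line(fp(.0435,.0030),feed=.04,max_force=8))
s=readout.state();print(s['gripper_width'],s['wrist_force'],s['tool_pos'],s['time_s'])
snap('wrist','w9')
E
```

```text
[ 0.15989965  1.11604272 -3.08592022]
False
False
0.02737332009322959 [-0.34144035  0.81803276 -1.73653655] [0.60708589 0.21717426 0.00318157] 23.2917
```

View pics/w9.png

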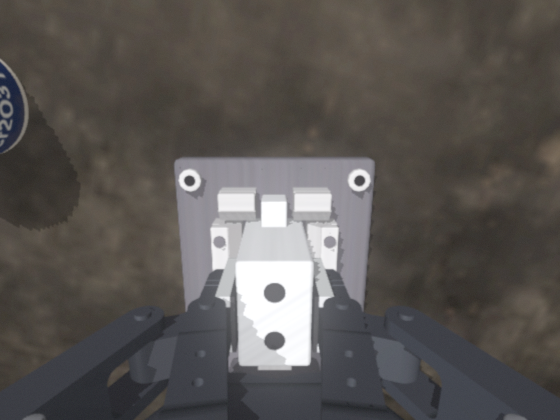

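Run:
```python
from h import *
print(bot.servo_line(fp(.0435,.0018),feed=.02,max_force=6)); print(readout.state()['wrist_force'])
bot.grip(.05)
bot.servo_line(fp(.0435,.12),feed=.15)
bot.servo_line(fp(.085,.18),feed=.2); bot.sleep(.3)
p,d,c=snap('wrist','w10'); W=pts(d,c)
D=W[...,:2]-FC; u=D@FX; v=D@np.array([-FX[1],FX[0]]); h=W[...,2]
t=(h>.062)&(h<.074)&(u>.01)&(u<.08)&(abs(v)<.03)&(d>0)
Q=np.stack([u,v],-1)[t].astype(np.float32); print(t.sum(),np.median(h[t]),cv2.minAreaRect(Q))
s=readout.state();print(s['gripper_width'],s['wrist_force'],s['tool_pos'],s['time_s'])
```

```text
False
[-0.88676691  0.12292735  2.43524424]
1486 0.06858118834637073 ((0.044263944029808044, -0.00016822852194309235), (0.027829105034470558, 0.044086989015340805), 89.54652404785156)
0.050119706388173015 [ 0.54471271 -0.07790516  0.19032397] [0.64653868 0.22815387 0.17957115] 25.75
```

View pics/w10.png

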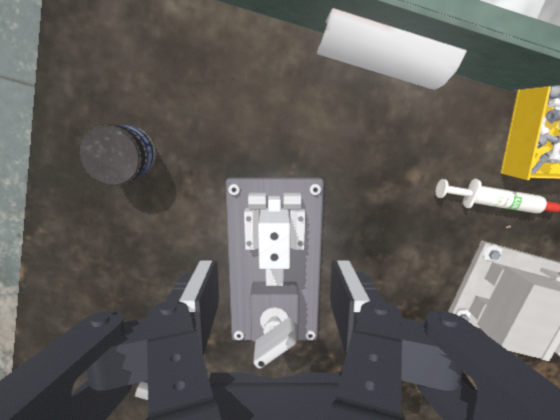

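Run:
```python
from h import *
S=[.5218,.1934]; y0=np.deg2rad(-34.55)
bot.grip(.045)
bot.reach([*S,.14],R(y0)); bot.sleep(.2)
s=readout.state();print(s['joints'],s['wrist_force'])
p,d,c=snap('wrist','w11'); W=pts(d,c); h=W[...,2]; b=(h>.09)&(h<.105)&(np.hypot(W[...,0]-S[0],W[...,1]-S[1])<.04)&(d>0)
print('blade',b.sum(),cv2.minAreaRect(W[...,:2][b].astype(np.float32)) if b.sum()>20 else None)
print(bot.servo_line([*S,.041],feed=.08,max_force=10))
bot.grip(0.); s=readout.state();print(s['gripper_width'],s['wrist_force'],s['wrist_torque'],s['tool_pos'],s['time_s'],s['joints'])
snap('wrist','w12')
```

```text
[ 1.42191035e-01  4.38685677e-01  1.37409118e+00 -1.32803155e-05
  1.32876144e+00 -8.25353857e-01] [-0.03112072  0.4139319  -0.90076908]
blade 934 ((0.5215451717376709, 0.19394147396087646), (0.009598126634955406, 0.043518900871276855), 55.292179107666016)
False
0.00871175027205907 [-2.7365738  -4.48774571  5.79944415] [-0.74469099  0.45924144  0.02615612] [0.52135038 0.19258977 0.04142353] 29.9917 [ 0.14159467  0.55022907  1.5038004  -0.00158949  1.08859959 -0.82566772]
```

View pics/w12.png

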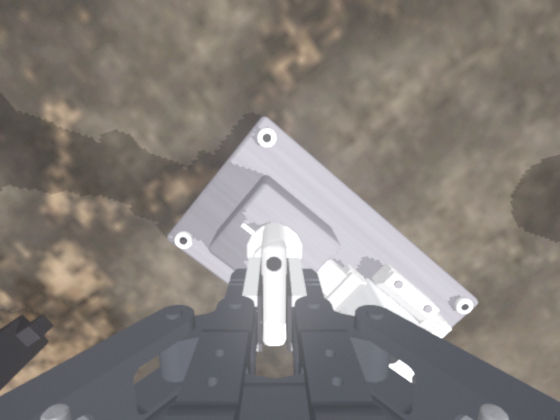

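Run:
```python
from h import *
q0=.873; y0=np.deg2rad(-34.55)
base=np.array(readout.state()['joints'],float); 
S=[.5218,.1934,.041]
base=np.array(bot.solve_ik(S,R(y0))); print(base)
def to(q):
    j=base.copy(); j[5]+=q-q0; bot.movej(j); s=readout.state(); print(round(q,2),round(s['joints'][5]-base[5]+q0,3),s['wrist_torque'].round(2),s['wrist_force'].round(1),s['time_s'],round(s['gripper_width'],4))
for q in [1.0,1.4,1.8,2.2,2.4,2.5]: to(q)
```

```text
[ 1.42195935e-01  5.51238916e-01  1.50332056e+00 -4.44089210e-16
  1.08703317e+00 -8.25589135e-01]
1.0 1.001 [-0.83  0.56 -0.04] [-2.5 -5.9  5.5] 30.2917 0.0087
1.4 1.4 [-1.11  0.74 -0.06] [-4.1 -6.3  6.6] 30.7583 0.0089
1.8 1.8 [-1.12  0.97 -0.1 ] [-7.  -8.8  7.1] 31.225 0.0085
2.2 2.2 [-1.17  1.1   0.01] [-8.6 -7.   8.7] 31.6917 0.0085
2.4 2.401 [-1.12  1.27 -0.07] [-9.6 -6.9  9.8] 32.0 0.0091
2.5 2.501 [-1.09  1.35 -0.03] [-9.6 -6.4  9.6] 32.25 0.0089
```

Run:
```python
from h import *
q0=.873
base=np.array([ 1.42195935e-01,5.51238916e-01,1.50332056e+00,0,1.08703317e+00,-8.25589135e-01])
for q in [2.54,2.57,2.6,2.63,2.66,2.69,2.72]:
    j=base.copy(); j[5]+=q-q0; bot.movej(j); bot.sleep(.1); s=readout.state(); print(round(q,2),round(s['joints'][5]-base[5]+q0,3),s['wrist_torque'].round(2),s['wrist_force'].round(1),round(s['joint_efforts'][5],2),s['time_s'],round(s['gripper_width'],4))
    if abs(s['wrist_torque'][2])>.5: break
bot.sleep(.3)
p,d,c=snap('wrist','w13'); W=pts(d,c); h=W[...,2]; b=(h>.09)&(h<.105)&(np.hypot(W[...,0]-.5218,W[...,1]-.1934)<.04)&(d>0)
print('blade',b.sum(),cv2.minAreaRect(W[...,:2][b].astype(np.float32)))
```

```text
2.54 2.54 [-1.03  1.31 -0.05] [-10.4  -6.5  10.1] -0.02 32.6 0.0088
2.57 2.57 [-1.06  1.33 -0.03] [-10.1  -6.3   9.2] -0.02 32.95 0.0091
2.6 2.6 [-1.    1.41 -0.01] [-10.5  -6.9   9.2] -0.0 33.3 0.0092
2.63 2.628 [-1.02  1.46  0.93] [-9.1 -6.8  8.2] 0.93 33.65 0.0087
blade 3665 ((0.5218445658683777, 0.19363892078399658), (0.03578915819525719, 0.034511152654886246), 2.5997204780578613)
```

View pics/w13.png

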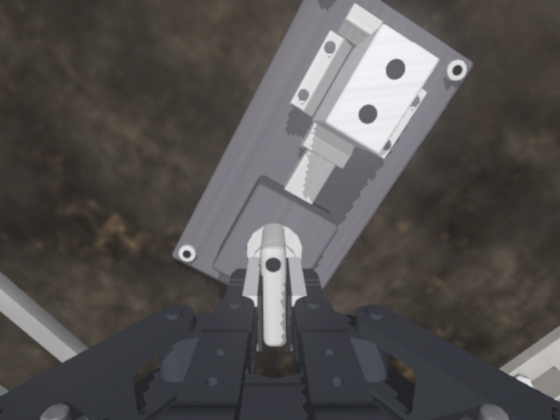

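Run:
```python
from h import *
q0=.873
base=np.array([ 1.42195935e-01,5.51238916e-01,1.50332056e+00,0,1.08703317e+00,-8.25589135e-01])
for q in [2.2,1.8,1.4,1.15,1.03]:
    j=base.copy(); j[5]+=q-q0; bot.movej(j)
bot.sleep(.4); s=readout.state(); print(round(s['joints'][5]-base[5]+q0,3),s['wrist_torque'].round(2),s['wrist_force'].round(1),s['qd'].round(4),s['time_s'],round(s['gripper_width'],4),s['tool_pos'])
p,d,c=snap('wrist','w14'); W=pts(d,c)
D=W[...,:2]-FC; u=D@FX; v=D@np.array([-FX[1],FX[0]]); h=W[...,2]
t=(h>.062)&(h<.074)&(u>.01)&(u<.08)&(abs(v)<.03)&(d>0)
Q=np.stack([u,v],-1)[t].astype(np.float32); print(t.sum(),np.median(h[t]),cv2.minAreaRect(Q) if t.sum() else 0)
tip=(d>0)&(d<.25); print(np.percentile(h[tip&(h>.06)],[.5]))
snap('top','t14'); P,_,_=snap('scene','s14'); 
for q in ['core','oilstone','paste_pot','stone_stick']: print(q,[(np.round(r['at'],3).tolist(),round(r['confidence'],2)) for r in spotter.look_for('scene',q)])
```

```text
1.03 [-0.84  0.52  0.01] [-4.  -5.4  5.9] [ 0.0021 -0.0002 -0.0003  0.0009 -0.0004 -0.0006] 36.425 0.0087 [0.52128249 0.19248366 0.04142702]
1003 0.0678376413573065 ((0.044970206916332245, 0.000679665245115757), (0.044884756207466125, 0.028410160914063454), 0.8100231885910034)
[0.06434062]
core [([0.481, 0.006, 0.027], 0.55), ([0.6, 0.227, 0.062], 0.49)]
oilstone []
paste_pot [([0.635, 0.384, 0.047], 0.88)]
stone_stick [([0.355, 0.267, 0.013], 0.56)]
```

View pics/w14.png

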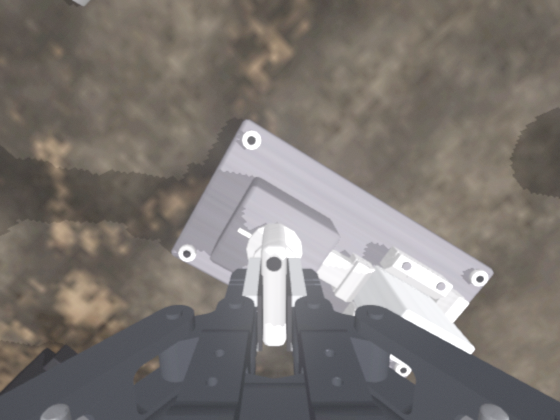

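View pics/s14.png

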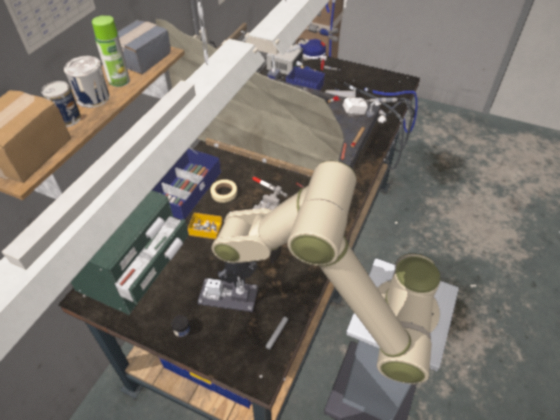

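```bash
python3 -c "
from h import *
print(finish_job())"
```

```text
the job is handed in; nothing more can be done
None
```

The core is in the nest with its tab in the slot and let go. The clamp screw was seated, backed off a quarter turn, and is still gripped. I handed the job in at about 37 s of the 72 s allowed; no verdict is reported.

**Core:** I picked the aluminium core at wrist pixel (282,250), not the two black ones or the orange one. The last depth check put it 0.0 mm along the nest's x and 0.7 mm to the side. Its top was at 67.8 mm, where 68 mm is expected.

**Screw:** Seating showed as a torque rise of 0.93 N m just past 2.60 rad. I then backed off to 1.03 rad, by the arm's last joint. The finger opening read 8.7 mm on the 10 mm blade, and the joints were still.

**Problems and disagreements:**
- **First grasp missed:** The fingers closed above the core, which turned by less than 1 degree. Two cameras showed the real fingertips 37 to 40 mm above the reported TCP.
- **Grip height on the screw:** After that I corrected all heights. I chose the height on the blade so that the grasp point, reckoned from the real tips or from the reported TCP, should lie within 30 mm of `screw_head`.

**Bystanders:** The paste jar and stone stick were within about 3 mm of their starting positions in the last look. The arm hid the oilstone from the scene camera then. It looked undisturbed in the picture taken after I lifted the core, and I did not go near it again.

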